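# Lift a freshly lined box-lid panel onto the drying rack with the spatula

### The arm

A 7-joint arm with a two-finger parallel gripper is mounted at the origin on the work surface. World frame = base frame: x ahead of the robot, y to its left, z up, the work surface at z = 0. Lengths are in m, angles in rad, forces in N, time in s.
With the tool pointing down it reaches from about 0.425 to 0.925 m from the base axis. Payload 6.8 kg.
Tool frame: the origin (TCP) lies on the front face of the gripper's body, between the roots of the fingers; the fingertips stand 73 mm ahead of it and the grasp point (between the pads) lies 54 mm ahead of it; z points along the fingers, y is the line along which they close (so a half turn about z gives the same grasp; the last joint's range is limited). The gripper opens to 85 mm and grips with 20 to 120 N. Pads are 22 mm wide; open, the fingers measure 114 mm over their backs; the gripper's body (76 mm by 85 mm) begins 54 mm behind the grasp point. The pads swing forward as they close: fully open they stand 13 mm farther back than shut.
Start: joints at [1.088, 0.477, 0.022, 1.555, -0.011, 1.109, -0.083], TCP at [0.247, -0.628, 0.304] pointing down, gripper open.
Joint ranges: [-2.96, 2.96], [-0.34, 2.1], [-1.41, 1.46], [0.24, 2.44], [-1.37, 4.51], [0.17, 1.92], [-2.96, 2.96]. Speed limits (rad/s): [2.39, 2.39, 3.14, 3.14, 3.14, 3.14, 3.14].

### API

Orientations are given as a unit quaternion [w, x, y, z].
In Python, from station import bot, optics gives the robot as it stands.
- The arm moves only by the tool drive_tool, never from a script. Its argument "deltas" is a list of rows, each an object with "gripper": the closure in counts, from 0 (fully open) to 255 (shut); "offset": the shift along the tool's x, y, z in units of 1000 mm (1.0 is 1000 mm), a list of three; "angular": the turn, a rotation vector about the tool's x, y, z in units of 45 degrees (1.0 is 45 degrees), a list of three. In form: [{"gripper": gripper, "offset": [dx, dy, dz], "angular": [rx, ry, rz]}, ...]. A call has 1 to 5 rows; each row is the pose to reach, as a shift and turn from the pose commanded when the call began, along the tool's axes at that moment; what a row does not reach only later rows make up. A row lasts 1/10 s, in which the tool goes at most 50 mm and 8.59 degrees, less where a joint would pass 70% of its speed; a pose out of reach is approached as far as the arm can. A call with a number of a shift or a turn outside -1 to 1 is refused whole. A call with a gripper value outside its range is refused whole. The fingers move at their own pace and stop on an object; "grip_force" is the grip in N (left out, the last holds). Time passes only in rows, so rows that repeat a pose let the fingers close. It gives the time, the measured TCP pose, the force, the opening and the grip force at its end, in the units of the state.
- bot.get_obs(): the state, without advancing time (a new reading comes with each control period).
- optics.read_camera(name): name is "scene" or "top"; returns the picture (480x640x3 uint8, blue, green, red); there is no depth.
- optics.camera_model(name): a dict with "fx", "fy", "cx", "cy" (pixels), "cam_to_world" (4x4, takes a point from camera to world coordinates). Camera axes: x right, y up, looking along -z (the intrinsics and any distortion apply to the point x, -y, -z); pixel columns grow to the right and rows downward; lengths in m; the calibration is good to about 2 mm. A picture is of the moment at which its call begins. camera_model takes no time and is no camera call.
- bot.hand_in(): hands the job in; it is judged then, once.
The state is a dict: "t": time; "q": joint angles; "joint_vel": joint speeds; "joint_torque": joint torques, N m; "eef_pos": TCP position; "tool_rot": TCP orientation; "contact_force": force on the tool from outside, world axes, zero at the start; "torque": the same for the moment, N m; "gripper_width": opening from 0.0 (shut) to 1.0 (fully open); "grasp_force": force on a finger pad.
Only numpy, scipy, OpenCV 4.12 (cv2) and the standard library are available. Lean on these libraries where they do the work, as an engineer would, in place of code of your own. Each camera call takes 0.05 s, during which the arm holds its last target. There are 200 camera calls.

### The job

The lid panel on the pasting board has just been lined and its paper is still wet: slide the spatula under it, lift it level off the board and set it down gently on top of the drying rack, centred and square on the two rails, without touching the panel with the gripper. Draw the spatula out from under it and lay it back flat in its white tray, blade in the tray. Leave everything else on the bench where it is.

Things in the scene. Friction and masses are not known exactly. Their poses are not given: they have to be found in the camera images.
- panel: Loose grey-board lid panel, 110 (x) x 140 (y) x 7 mm, about 75 g, papered side up. Origin: centre of its underside. Lower edges bevelled all round: the rim hangs 4 mm above the board, the bevel meets it 11 mm in, so a thin blade flat on the board runs in under it. Its +x edge lies 4 to 10 mm from the board's far stop, within 3 degrees of square; pushed in +x it comes up against that stop.
- pasting_board: Fixed plywood pasting board, 190 (x) x 200 (y) mm, top 18 mm above its origin (centre of its underside). Steel stop bars along its +x side (inner face at x = +80 mm) and part of its +y side (inner face at y = +88 mm) stand 12 mm above its top; the -x and -y sides are open. The spatula goes in from the -x side, along +x.
- drying_rack: Fixed wooden drying rack; origin at the centre of its foot. Two level rails along its x, each 170 mm long and 24 mm wide, tops 90 mm above the origin, 104 mm clear between them (y = -52 to +52 mm), open at both ends. Between them nothing is higher than 42 mm above the foot, so the blade can be lowered there (a dry panel lies on the lower tier). Going in along +x keeps the handle on the robot's side.
- spatula_tray: Fixed shallow white enamel tray for the spatula, 170 (x) x 130 (y) mm, floor 3 mm above its origin (centre of its underside), rim 8 mm high. At the start the spatula's blade lies flat on its floor, pointing roughly along +x.
- spatula: Loose offset spatula, 160 g. Steel blade 115 (x) x 70 (y) x 1.6 mm; origin: centre of the blade's underside, +x to its front edge. A neck on its rear 10 mm rises steeply to a level wooden handle in free air, x = -85 to -180 mm, 22 mm wide (y), 24 mm high, axis 50 mm above the blade's underside. It rests on the blade alone; centre of mass about 40 mm behind the origin.
- spatula_grip (a point): Point on the axis of the spatula's handle, 112 mm behind the blade's origin and 50 mm above the blade's underside: a good place to grip it across its 22 mm width, from above. Axes as the spatula's.
- paste_pot: Bystander, to be left alone: steel paste bowl, 110 mm across the rim, 55 mm high. Origin: centre of its underside.
- carton: Bystander, to be left alone: closed brown carton 120 x 90 x 60 mm. Origin: centre of its underside.
- tube_bundle: Bystander, to be left alone: seven upright paper tubes banded together, 61 mm across, 75 mm high. Origin: centre of its underside.
- panel_stack: Bystander, to be left alone: four dry lid panels in a stack, 110 (x) x 140 (y) x 29 mm. Origin: centre of its underside.
- press_weight: Bystander, to be left alone: flat dark steel press weight 100 (x) x 70 (y) x 32 mm with a knob on top, 66 mm high in all. Origin: centre of its underside.
- tube_a: Bystander, to be left alone: single upright paper tube, 20 mm across, 75 mm high. Origin: centre of its underside.
- tube_b: Bystander, to be left alone: single upright paper tube, 20 mm across, 75 mm high. Origin: centre of its underside.
- paste_brush: Bystander, to be left alone: flat paste brush lying down, 190 mm long along x, 42 mm wide, 10 mm high. Origin: centre of its underside.
There are look-alikes about, which are no part of the job. What is shaped like the spatula_tray but red is not meant.

How it is judged:
On the way, in this order (a step that is already met when the one before it is completed fails the run):
1. the panel is lifted clear of the pasting board on the spatula, level (height (world z) of panel above 0.05 m and contact force between panel and spatula above 0.1 N and contact force between panel and pasting_board below 0.01 N and angle between panel's own z axis and vertical below 0.35 rad), for 0.2 s.
2. the panel lies flat and square on the rack's two rails, and the spatula no longer touches it (x of panel in the frame of drying_rack between -0.03 and 0.03 m and y of panel in the frame of drying_rack between -0.02 and 0.02 m and z of panel in the frame of drying_rack between 0.086 and 0.094 m and angle between panel's own z axis and vertical below 0.06 rad and angle between the x axis of panel and the x axis of drying_rack, either way round below 0.2 rad and contact force between panel and spatula below 0.05 N and linear speed of panel below 0.02 m/s), for 0.3 s.
At the end, for the whole second after the job is handed in: Panel flat on the rack's two rails (tilt < 0.06 rad), centred within 30 mm along and 20 mm across them, square within 0.2 rad, at rest, clear of the spatula; spatula flat in its tray (tilt < 0.09 rad), blade centre within 30 mm of the tray's in x and y, at rest (all of step 2 and x of spatula in the frame of spatula_tray between -0.03 and 0.03 m and y of spatula in the frame of spatula_tray between -0.03 and 0.03 m and z of spatula in the frame of spatula_tray below 0.01 m and angle between spatula's own z axis and vertical below 0.09 rad and linear speed of spatula below 0.02 m/s and angular speed of spatula below 0.2 rad/s); the robot touches nothing.
It fails at once if the gripper or arm touches the wet panel (contact force between any of the fingers, the arm and panel above 0.2 N).
It fails at once if the panel is tipped up or turned over (angle between panel's own z axis and vertical above 0.7 rad).
It fails at once if the panel is dropped or banged onto the rack (contact force between panel and drying_rack above 8 N).
It fails at once if a bystander is pushed or knocked over (distance of any of paste_pot, carton, tube_bundle, panel_stack, press_weight, tube_a, tube_b, paste_brush from where it was at the start of the episode above 0.015 m or angle between any of paste_pot, carton, tube_bundle, panel_stack, press_weight, tube_a, tube_b, paste_brush's own z axis and vertical above 0.3 rad).
It also fails if it takes over 64 s, if anything falls off the work surface, if the arm or the gripper's body presses on something with over 40 N, if the wrist force passes 120 N, or if a joint passes its speed limit or range.

## Working session

There is one attempt and no reset: what is moved stays moved. The work goes in short steps, Python scripts to look and compute and a tool call to move; the robot and the scene stay as the last step left them, time stands still between calls to the robot, and variables do not carry over. Pictures are saved under pics/ and viewed, at most 10 in all, crops included, and the job is handed in when it is done.

Besides the shell and the picture viewer there is one more tool, called after "Emit:" as name([rows], argument=value, ...), one row to a line, values as JSON. drive_tool: Moves the arm, as the interface text tells. Its arguments: {"type":"object","properties":{"deltas":{"type":"array"},"grip_force":{"type":"number"}},"required":["deltas"]}

```bash
ls; mkdir -p pics; python3 - <<'E'
from station import bot, optics
import cv2,json
for n in("top","scene"):
    cv2.imwrite(f"pics/{n}0.png",optics.read_camera(n)); m=optics.camera_model(n); print(n,m)
o=bot.get_obs(); print(o)
E
```

```text
pics
top {'fx': 461.0164999390981, 'fy': 461.0164999390981, 'cx': 313.65154224996274, 'cy': 242.53431789537217, 'cam_to_world': array([[ 0.01042036,  0.9883124 , -0.15208554,  0.37220177],
       [-0.99993813,  0.00970694, -0.00543265,  0.01455961],
       [-0.00389287,  0.15213275,  0.9883524 ,  1.14791533],
       [ 0.        ,  0.        ,  0.        ,  1.        ]])}
scene {'fx': 506.42486198023676, 'fy': 506.42486198023676, 'cx': 318.03747959488317, 'cy': 237.3115753738727, 'cam_to_world': array([[ 0.36725791, -0.6468392 ,  0.66837166,  1.33575132],
       [ 0.93011749,  0.25404796, -0.26521894, -0.31095319],
       [ 0.00175555,  0.71906793,  0.69493757,  0.92927646],
       [ 0.        ,  0.        ,  0.        ,  1.        ]])}
{'t': 0.1, 'q': array([ 1.08790081,  0.47773723,  0.02233201,  1.55638049, -0.01150757,
        1.10933655, -0.08311551]), 'joint_vel': array([-6.61181510e-04, -2.62250735e-03, -3.89394083e-04, -1.05072135e-03,
        2.60503012e-04,  4.61002713e-04, -7.45992528e-05]), 'joint_torque': array([ 3.39767692e-03, -5.97763467e+01,  1.61253210e+00, -2.81956851e+01,
        1.26213711e-02,  5.04552459e-03, -2.21426248e-06]), 'eef_pos': array([ 0.24694837, -0.6277342 ,  0.30299759]), 'tool_rot': array([-8.38964651e-04,  9.82491036e-01,  1.86307844e-01, -2.18108577e-04]), 'contact_force': array([-0.27419374,  0.38546629,  0.06155757]), 'torque': array([-0.00142033, -0.00729744, -0.00626745]), 'grasp_force': 0.0, 'gripper_width': 1.0035445606643574}
```

View pics/top0.png

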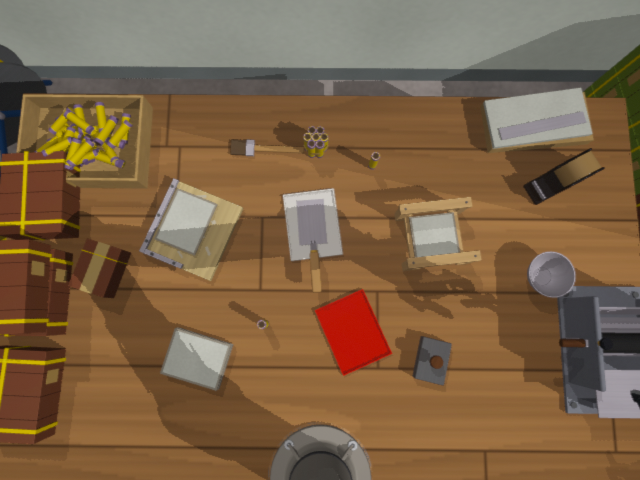

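View pics/scene0.png

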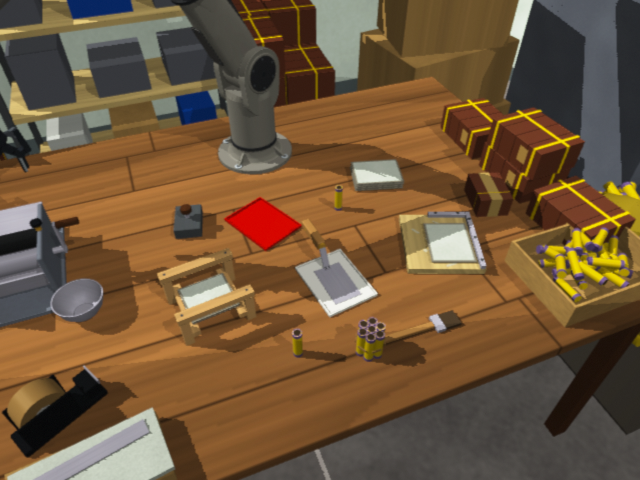

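Top view: the panel lies on the pasting board at (186,222), with stop bars to the left and lower left. The white tray with the spatula is at (313,225), handle at (316,275). The rack is at (440,235).

Look-alikes:
- red tray at (353,332)
- panel stack at (196,358)
- dry panel on the rack's lower tier at (435,237)
- white box with a grey strip at (540,120)

I choose the panel at (186,222) on the board and the white tray at (313,225). One close crop will check this.

```bash
cat > h.py <<'E'
import numpy as np, cv2
from station import bot, optics
def ray(name,px,z):
    m=optics.camera_model(name); T=m["cam_to_world"]
    out=[]
    for u,v in np.atleast_2d(px):
        d=T[:3,:3]@np.array([(u-m["cx"])/m["fx"],-(v-m["cy"])/m["fy"],-1.]); o=T[:3,3]
        out.append(o+d*(z-o[2])/d[2])
    return np.array(out)
def proj(name,P):
    m=optics.camera_model(name); T=m["cam_to_world"]
    c=(np.atleast_2d(P)-T[:3,3])@T[:3,:3]
    return np.c_[m["cx"]+m["fx"]*c[:,0]/-c[:,2], m["cy"]-m["fy"]*c[:,1]/-c[:,2]]
def rect(cx,cy,z,yaw,x0,x1,y0,y1):
    c,s=np.cos(yaw),np.sin(yaw)
    return np.array([[cx+c*x-s*y,cy+s*x+c*y,z] for x,y in((x0,y0),(x1,y0),(x1,y1),(x0,y1))])
E
python3 - <<'E'
import cv2,numpy as np
im=cv2.imread("pics/top0.png")
a=cv2.resize(im[170:295,130:250],None,fx=4,fy=4,interpolation=cv2.INTER_CUBIC)
b=cv2.resize(im[180:305,275:350],None,fx=4,fy=4,interpolation=cv2.INTER_CUBIC)
cv2.imwrite("pics/c1.png",np.hstack([a,b]))
cv2.imwrite("pics/c2.png",cv2.resize(im[190:280,390:490],None,fx=6,fy=6,interpolation=cv2.INTER_CUBIC))
E
```

```text
(no output)
```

View pics/c1.png

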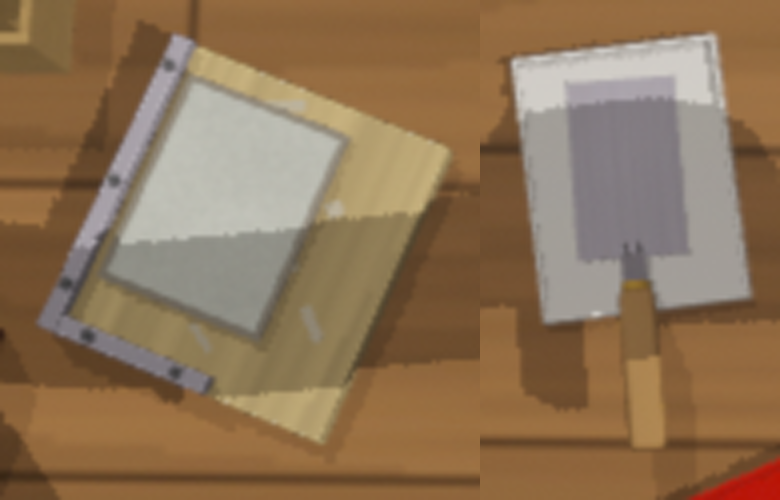

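View pics/c2.png

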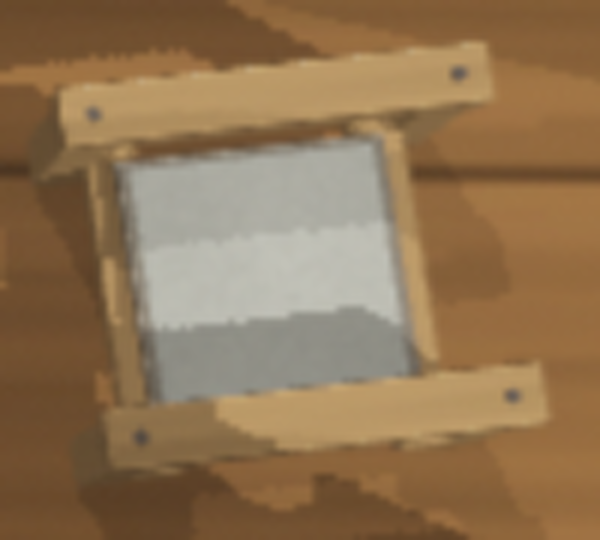

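The crop confirms the choice: the panel's corners are at c1 (192,78), (347,138), (262,340) and (103,272), and the blade is in the white tray. The rack rails run almost horizontally in the image. Next I fit the poses with the known sizes.

```bash
cat > fit.py <<'E'
from h import *
from scipy.optimize import least_squares
def fit(name,pix,z,loc,yaw0):
    pix=np.array(pix,float); loc=np.array(loc,float); z=np.broadcast_to(z,len(loc))
    W=np.array([ray(name,p,zz)[0] for p,zz in zip(pix,z)])[:,:2]
    def f(v):
        c,s=np.cos(v[2]),np.sin(v[2]); return (loc@np.array([[c,s],[-s,c]])+v[:2]-W).ravel()
    r=least_squares(f,[*W.mean(0),yaw0]); return r.x, np.abs(r.fun).max()
def show(n,r): print(n,"xy",r[0][:2].round(4),"yaw deg",np.degrees(r[0][2]).round(1),"maxres mm",(r[1]*1e3).round(1))
E
python3 - <<'E'
from fit import *
P=lambda L,sc,ox,oy:[((u+.5)/sc-.5+ox,(v+.5)/sc-.5+oy) for u,v in L]
A=lambda L:P(L,4,130,170); B=lambda L:P(L,4,275-120,180); C=lambda L:P(L,6,390,190)
R=lambda a,b:[(a,-b),(a,b),(-a,b),(-a,-b)]
y=np.radians
show("panel",fit("top",A([(192,78),(103,272),(262,340),(347,138)]),.025,R(.055,.07),y(65)))
show("board",fit("top",A([(175,35),(40,323),(325,442),(450,150)]),[.03,.03,.018,.018],R(.095,.1),y(65)))
show("tray",fit("top",B([(715,35),(513,60),(543,323),(750,297)]),.008,R(.085,.065),y(5)))
show("blade",fit("top",B([(674,76),(566,82),(580,262),(690,253)]),.0046,R(.0575,.035),y(5)))
show("handle",fit("top",B([(637,283),(648,447)]),.065,[(-.085,0),(-.18,0)],y(5)))
show("rack",fit("top",C([(62,92),(488,42),(541,365),(112,468)]),.09,[(-.085,.076),(.085,.076),(.085,-.052),(-.085,-.076)],y(-84)))
E
```

```text
panel xy [0.5956 0.3381] yaw deg 68.9 maxres mm 3.4
board xy [0.5772 0.3236] yaw deg 68.5 maxres mm 2.8
tray xy [0.5949 0.0251] yaw deg 7.6 maxres mm 0.4
blade xy [0.6018 0.0269] yaw deg 5.1 maxres mm 1.0
handle xy [0.6038 0.0262] yaw deg 4.4 maxres mm 1.0
rack xy [ 0.5625 -0.2737] yaw deg -83.4 maxres mm 1.7
```

```bash
cat > go.py <<'E'
# python3 go.py x y z yawdeg [x y z yawdeg ...]: deltas of each leg from the one before (first from the measured pose)
import sys
from h import *
from scipy.spatial.transform import Rotation as R
o=bot.get_obs(); w,x,y,z=o["tool_rot"]; r=R.from_quat([x,y,z,w]); p=o["eef_pos"]
X=r.as_matrix()[:,0]; print("t",round(o["t"],2),"p",p.round(4),"yaw",np.degrees(np.arctan2(X[1],X[0])).round(2),"tiltz",r.as_matrix()[:2,2].round(4),"q",o["q"].round(2),"F",o["contact_force"].round(2))
a=list(map(float,sys.argv[1:]))
for i in range(0,len(a),4):
    t=np.array(a[i:i+3]); rd=R.from_euler("zx",[a[i+3],180],degrees=True) if False else R.from_euler("z",a[i+3],degrees=True)*R.from_euler("x",180,degrees=True)
    print("offset",(r.inv().apply(t-p)).round(4).tolist(),"angular",((r.inv()*rd).as_rotvec()/(np.pi/4)).round(4).tolist(),"rows",max(np.linalg.norm(t-p)/.05,np.degrees((r.inv()*rd).magnitude())/8.59).round(1)); p,r=t,rd
E
python3 go.py .50 -.30 .30 4.9 .491 -.06 .25 4.9 .4909 .0169 .16 4.9
```

```text
t 0.1 p [ 0.2469 -0.6277  0.303 ] yaw 21.47 tiltz [-0.0007  0.0016] q [ 1.09  0.48  0.02  1.56 -0.01  1.11 -0.08] F [-0.27  0.39  0.06]
offset [0.3555, -0.2123, 0.0033] angular [-0.0022, 0.0005, 0.3683] rows 8.3
offset [0.0115, -0.2399, 0.05] angular [0.0, 0.0, 0.0] rows 4.9
offset [0.0065, -0.0766, 0.09] angular [0.0, 0.0, 0.0] rows 2.4
```

Emit:
drive_tool([
  {"gripper": 0,"offset": [0.2,-0.12,0],"angular": [0,0,0.37]},
  {"gripper": 0,"offset": [0.2,-0.12,0],"angular": [0,0,0.37]},
  {"gripper": 0,"offset": [0.2,-0.12,0],"angular": [0,0,0.37]},
  {"gripper": 0,"offset": [0.2,-0.12,0],"angular": [0,0,0.37]},
  {"gripper": 0,"offset": [0.2,-0.12,0],"angular": [0,0,0.37]},
], grip_force=100)

```text
t: 0.6
eef_pos: [0.3918, -0.4395, 0.3036]
tool_rot: [-0.001, 0.999, 0.044, 0.0]
contact_force: [0.3, 0.1, -0.1]
gripper_width: 0.996
grasp_force: 0.0
```

Emit:
drive_tool([
  {"gripper": 0,"offset": [0.126,-0.18,0],"angular": [0,0,0]},
  {"gripper": 0,"offset": [0.126,-0.18,0],"angular": [0,0,0]},
  {"gripper": 0,"offset": [0.126,-0.18,0],"angular": [0,0,0]},
  {"gripper": 0,"offset": [0.126,-0.18,0],"angular": [0,0,0]},
  {"gripper": 0,"offset": [0.126,-0.18,0],"angular": [0,0,0]},
])

```text
t: 1.1
eef_pos: [0.5022, -0.2475, 0.3037]
tool_rot: [-0.001, 0.999, 0.046, 0.0]
contact_force: [-0.1, -0.2, 0.0]
gripper_width: 1.002
grasp_force: 0.0
```

```bash
python3 go.py .493 -.03 .23 4.9 .4909 .0169 .16 4.9
```

```text
t 1.1 p [ 0.5022 -0.2475  0.3037] yaw 5.24 tiltz [0.0008 0.0024] q [ 0.43  0.29 -0.1   1.83  0.03  1.02 -1.16] F [-0.13 -0.15  0.02]
offset [0.0106, -0.2173, 0.0742] angular [-0.0029, -0.0012, 0.0076] rows 4.6
offset [0.0019, -0.0469, 0.07] angular [0.0, 0.0, 0.0] rows 1.7
```

Emit:
drive_tool([
  {"gripper": 0,"offset": [0.0106,-0.217,0.074],"angular": [-0.003,-0.001,0.008]},
  {"gripper": 0,"offset": [0.0106,-0.217,0.074],"angular": [-0.003,-0.001,0.008]},
  {"gripper": 0,"offset": [0.0106,-0.217,0.074],"angular": [-0.003,-0.001,0.008]},
  {"gripper": 0,"offset": [0.0106,-0.217,0.074],"angular": [-0.003,-0.001,0.008]},
  {"gripper": 0,"offset": [0.0106,-0.217,0.074],"angular": [-0.003,-0.001,0.008]},
])

```text
t: 1.6
eef_pos: [0.4909, -0.0323, 0.2287]
tool_rot: [0.001, 0.999, 0.041, -0.001]
contact_force: [-0.0, -0.0, -0.8]
gripper_width: 1.0
grasp_force: 0.0
```

Emit:
drive_tool([
  {"gripper": 0,"offset": [0.002,-0.047,0.07],"angular": [0,0,0]},
  {"gripper": 0,"offset": [0.002,-0.047,0.07],"angular": [0,0,0]},
  {"gripper": 0,"offset": [0.002,-0.047,0.07],"angular": [0,0,0]},
  {"gripper": 0,"offset": [0.002,-0.047,0.07],"angular": [0,0,0]},
])

```text
t: 2.0
eef_pos: [0.4901, 0.0105, 0.1595]
tool_rot: [0.001, 0.999, 0.039, -0.001]
contact_force: [1.0, -0.5, 0.6]
gripper_width: 1.003
grasp_force: 0.0
```

```bash
python3 go.py .4909 .0169 .109 4.9; python3 -c "
from h import *
cv2.imwrite('pics/s1.png',optics.read_camera('scene')[170:300,240:400].repeat(4,0).repeat(4,1))"
```

```text
t 2.0 p [0.4901 0.0105 0.1595] yaw 4.51 tiltz [-0.0021 -0.0028] q [ 0.03  0.39 -0.21  2.1   0.13  0.67 -1.77] F [ 1.01 -0.46  0.65]
offset [0.0014, -0.0064, 0.0505] angular [0.0033, 0.003, -0.0086] rows 1.0
```

View pics/s1.png

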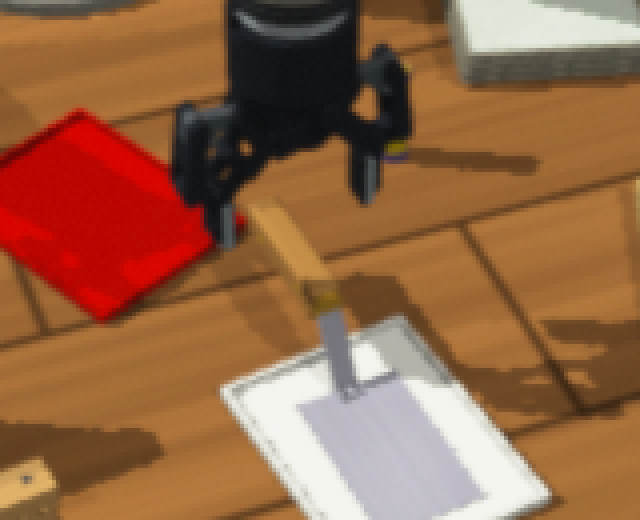

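The gripper is above the handle, with the fingers on both sides of it at crop (225,230) and (365,190). Now I descend and close.

Emit:
drive_tool([
  {"gripper": 0,"offset": [0.001,-0.006,0.03],"angular": [0.003,0.003,-0.009]},
  {"gripper": 0,"offset": [0.001,-0.006,0.05],"angular": [0.003,0.003,-0.009]},
  {"gripper": 0,"offset": [0.001,-0.006,0.051],"angular": [0.003,0.003,-0.009]},
  {"gripper": 0,"offset": [0.001,-0.006,0.051],"angular": [0.003,0.003,-0.009]},
])

```text
t: 2.45
eef_pos: [0.4915, 0.0155, 0.1098]
tool_rot: [0.0, 0.999, 0.042, 0.001]
contact_force: [-0.1, 0.4, 0.2]
gripper_width: 0.997
grasp_force: 0.0
```

```bash
python3 go.py .4909 .0169 .108 4.9
```

```text
t 2.45 p [0.4915 0.0155 0.1098] yaw 4.76 tiltz [ 0.0027 -0.0003] q [-0.    0.48 -0.19  2.12  0.17  0.55 -1.8 ] F [-0.14  0.36  0.18]
offset [-0.0005, -0.0014, 0.0018] angular [0.0007, -0.0034, -0.003] rows 0.0
```

Emit:
drive_tool([
  {"gripper": 255,"offset": [0,-0.001,0.001],"angular": [0,0,0]},
  {"gripper": 255,"offset": [0,-0.001,0.001],"angular": [0,0,0]},
  {"gripper": 255,"offset": [0,-0.001,0.001],"angular": [0,0,0]},
  {"gripper": 255,"offset": [0,-0.001,0.001],"angular": [0,0,0]},
  {"gripper": 255,"offset": [0,-0.001,0.001],"angular": [0,0,0]},
], grip_force=100)

```text
t: 2.95
eef_pos: [0.4909, 0.0176, 0.1082]
tool_rot: [0.0, 0.999, 0.042, 0.001]
contact_force: [-2.6, -0.6, 6.6]
gripper_width: 0.237
grasp_force: 97.4
```

Emit:
drive_tool([
  {"gripper": 255,"offset": [0,0,0],"angular": [0,0,0]},
  {"gripper": 255,"offset": [0,0,0],"angular": [0,0,0]},
  {"gripper": 255,"offset": [0,0,0],"angular": [0,0,0]},
])

```text
t: 3.25
eef_pos: [0.4909, 0.0176, 0.1082]
tool_rot: [0.0, 0.999, 0.043, 0.001]
contact_force: [-1.7, -1.0, 6.1]
gripper_width: 0.242
grasp_force: 97.5
```

```bash
python3 go.py .4909 .0169 .17 4.9
```

```text
t 3.25 p [0.4909 0.0176 0.1082] yaw 4.87 tiltz [0.002 0.   ] q [-0.    0.48 -0.19  2.13  0.17  0.55 -1.81] F [-1.73 -1.02  6.1 ]
offset [0.0001, 0.0007, -0.0618] angular [0.0002, -0.0026, -0.0006] rows 1.2
```

Emit:
drive_tool([
  {"gripper": 255,"offset": [0,0,-0.02],"angular": [0,0,0]},
  {"gripper": 255,"offset": [0,0,-0.05],"angular": [0,0,0]},
  {"gripper": 255,"offset": [0,0,-0.08],"angular": [0,0,0]},
  {"gripper": 255,"offset": [0,0,-0.08],"angular": [0,0,0]},
])

```text
t: 3.65
eef_pos: [0.4925, 0.0178, 0.191]
tool_rot: [-0.0, 0.999, 0.042, 0.004]
contact_force: [0.7, -0.2, -1.2]
gripper_width: 0.242
grasp_force: 98.0
```

```bash
python3 go.py .498 .065 .19 37 .5104 .1196 .18 68.7 .5104 .1196 .14 68.7
```

```text
t 3.65 p [0.4925 0.0178 0.191 ] yaw 4.86 tiltz [0.0077 0.0007] q [ 0.03  0.34 -0.23  2.08  0.11  0.73 -1.76] F [ 0.75 -0.16 -1.2 ]
offset [0.0095, -0.0465, 0.0011] angular [0.0028, -0.0096, -0.7142] rows 3.7
offset [0.0428, -0.0361, 0.01] angular [0.0, 0.0, -0.7044] rows 3.7
offset [0.0, -0.0, 0.04] angular [0.0, 0.0, 0.0] rows 0.8
```

Emit:
drive_tool([
  {"gripper": 255,"offset": [0.0095,-0.0465,0],"angular": [0,0,-0.71]},
  {"gripper": 255,"offset": [0.0095,-0.0465,0],"angular": [0,0,-0.71]},
  {"gripper": 255,"offset": [0.0095,-0.0465,0],"angular": [0,0,-0.71]},
  {"gripper": 255,"offset": [0.0095,-0.0465,0],"angular": [0,0,-0.71]},
  {"gripper": 255,"offset": [0.0095,-0.0465,0],"angular": [0,0,-0.71]},
])

```text
t: 4.15
eef_pos: [0.4954, 0.0645, 0.1867]
tool_rot: [-0.0, 0.949, 0.316, -0.0]
contact_force: [-0.4, 0.2, -1.2]
gripper_width: 0.238
grasp_force: 98.4
```

Emit:
drive_tool([
  {"gripper": 255,"offset": [0.043,-0.036,0.01],"angular": [0,0,-0.71]},
  {"gripper": 255,"offset": [0.043,-0.036,0.01],"angular": [0,0,-0.71]},
  {"gripper": 255,"offset": [0.043,-0.036,0.01],"angular": [0,0,-0.71]},
  {"gripper": 255,"offset": [0.043,-0.036,0.01],"angular": [0,0,-0.71]},
  {"gripper": 255,"offset": [0.043,-0.036,0.01],"angular": [0,0,-0.71]},
])

```text
t: 4.65
eef_pos: [0.5086, 0.119, 0.177]
tool_rot: [0.0, 0.826, 0.564, 0.0]
contact_force: [0.0, 0.2, -2.0]
gripper_width: 0.242
grasp_force: 98.6
```

Emit:
drive_tool([
  {"gripper": 255,"offset": [0,0,0.02],"angular": [0,0,0]},
  {"gripper": 255,"offset": [0,0,0.035],"angular": [0,0,0]},
  {"gripper": 255,"offset": [0,0,0.035],"angular": [0,0,0]},
  {"gripper": 255,"offset": [0,0,0.035],"angular": [0,0,0]},
  {"gripper": 255,"offset": [0,0,0.035],"angular": [0,0,0]},
])

```text
t: 5.15
eef_pos: [0.5094, 0.1195, 0.1433]
tool_rot: [0.001, 0.826, 0.564, 0.001]
contact_force: [-0.2, 0.8, -2.1]
gripper_width: 0.239
grasp_force: 98.4
```

```bash
python3 go.py .5104 .1196 .14 68.7; python3 -c "
from h import *
cv2.imwrite('pics/t2.png',optics.read_camera('top'))
s=optics.read_camera('scene'); cv2.imwrite('pics/s2f.png',s)
a=cv2.imread('pics/t2.png')[170:295,130:310]
cv2.imwrite('pics/t2c.png',cv2.resize(a,None,fx=4,fy=4,interpolation=cv2.INTER_CUBIC))"
```

```text
t 5.15 p [0.5094 0.1195 0.1433] yaw 68.72 tiltz [0.0023 0.0003] q [ 0.02  0.49 -0.47  2.02  0.33  0.7  -1.02] F [-0.19  0.76 -2.07]
offset [0.0005, 0.0009, 0.0033] angular [0.0026, -0.0015, 0.0004] rows 0.1
```

View pics/t2c.png

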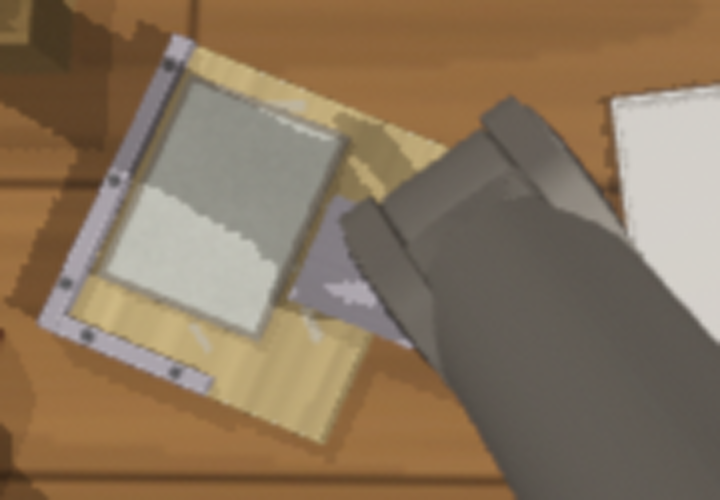

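The blade is short of the panel: its front edge corners are at crop (338,198) and (290,296), facing the panel's rear edge from (347,138) to (262,340). I check the alignment in numbers.

```bash
python3 - <<'E'
from h import *
c=lambda L:[((u+.5)/4-.5+130,(v+.5)/4-.5+170) for u,v in L]
f=ray("top",c([(338,198),(290,296)]),.039); e=ray("top",c([(347,138),(262,340)]),.025)
a=np.radians(68.7); X=np.array([np.cos(a),np.sin(a),0]);Y=np.array([-X[1],X[0],0])
o=np.array([.5094,.1195,0])
for n,q in(("front",f),("rear edge",e)): print(n,"x,y in tool",((q-o)@X).round(4),((q-o)@Y).round(4), "len",np.linalg.norm(q[0]-q[1]).round(4))
E
```

```text
front x,y in tool [0.1685 0.1711] [-0.03    0.0366] len 0.0666
rear edge x,y in tool [0.1827 0.18  ] [-0.0686  0.0673] len 0.1359
```

Emit:
drive_tool([
  {"gripper": 255,"offset": [0,0.003,0.01],"angular": [0,0,0]},
  {"gripper": 255,"offset": [0,0.003,0.018],"angular": [0,0,0]},
  {"gripper": 255,"offset": [0,0.003,0.018],"angular": [0,0,0]},
  {"gripper": 255,"offset": [0,0.003,0.018],"angular": [0,0,0]},
])

```text
t: 5.65
eef_pos: [0.5117, 0.1182, 0.1244]
tool_rot: [0.0, 0.825, 0.565, 0.0]
contact_force: [0.1, 0.5, -1.1]
gripper_width: 0.238
grasp_force: 98.6
```

Emit:
drive_tool([
  {"gripper": 255,"offset": [0,0,0.001],"angular": [0,0,0]},
  {"gripper": 255,"offset": [0,0,0.001],"angular": [0,0,0]},
  {"gripper": 255,"offset": [0,0,0.001],"angular": [0,0,0]},
])

```text
t: 5.95
eef_pos: [0.5118, 0.1183, 0.1239]
tool_rot: [0.0, 0.825, 0.565, 0.001]
contact_force: [-0.4, -0.2, -2.2]
gripper_width: 0.244
grasp_force: 98.6
```

Emit:
drive_tool([
  {"gripper": 255,"offset": [0,0,0.001],"angular": [0,0,0]},
  {"gripper": 255,"offset": [0,0,0.001],"angular": [0,0,0]},
  {"gripper": 255,"offset": [0,0,0.001],"angular": [0,0,0]},
])

```text
t: 6.25
eef_pos: [0.5119, 0.1182, 0.123]
tool_rot: [0.0, 0.825, 0.565, 0.001]
contact_force: [-1.5, -1.9, 2.5]
gripper_width: 0.24
grasp_force: 99.2
```

Contact came at the expected height (about 4 N), so the blade lies flat. Now I slide it in.

Emit:
drive_tool([
  {"gripper": 255,"offset": [0.006,0,0],"angular": [0,0,0]},
  {"gripper": 255,"offset": [0.012,0,0],"angular": [0,0,0]},
  {"gripper": 255,"offset": [0.018,0,0],"angular": [0,0,0]},
  {"gripper": 255,"offset": [0.024,0,0],"angular": [0,0,0]},
  {"gripper": 255,"offset": [0.03,0,0],"angular": [0,0,0]},
])

```text
t: 6.75
eef_pos: [0.523, 0.1463, 0.123]
tool_rot: [0.001, 0.825, 0.565, 0.0]
contact_force: [-2.3, -4.3, 7.7]
gripper_width: 0.239
grasp_force: 99.8
```

```bash
python3 -c "
from h import *
a=optics.read_camera('top')[170:295,130:310]; b=optics.read_camera('scene')[190:290,380:510]
a=cv2.resize(a,None,fx=2.6,fy=2.6,interpolation=cv2.INTER_CUBIC);b=cv2.resize(b,(325,325),interpolation=cv2.INTER_CUBIC)
cv2.imwrite('pics/t3c.png',np.hstack([a[:325],b]))"; python3 go.py
```

```text
t 6.85 p [0.5234 0.1476 0.1231] yaw 68.82 tiltz [0.0027 0.0011] q [-0.04  0.55 -0.45  1.99  0.36  0.68 -1.08] F [-0.24 -0.27  3.66]
```

View pics/t3c.png

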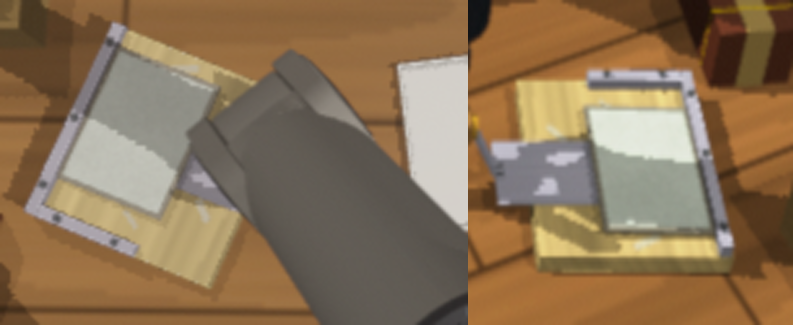

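The blade has gone in under the panel's rear edge, with the panel overlying it in the scene crop at (590,170). I carry on.

Emit:
drive_tool([
  {"gripper": 255,"offset": [0.01,0,0],"angular": [0,0,0]},
  {"gripper": 255,"offset": [0.02,0,0],"angular": [0,0,0]},
  {"gripper": 255,"offset": [0.03,0,0],"angular": [0,0,0]},
  {"gripper": 255,"offset": [0.04,0,0],"angular": [0,0,0]},
  {"gripper": 255,"offset": [0.05,0,0],"angular": [0,0,0]},
])

```text
t: 7.35
eef_pos: [0.5412, 0.1919, 0.1234]
tool_rot: [0.001, 0.826, 0.564, -0.0]
contact_force: [-3.9, -7.1, 12.8]
gripper_width: 0.239
grasp_force: 100.6
```

Emit:
drive_tool([
  {"gripper": 255,"offset": [0.009,0,0],"angular": [0,0,0]},
  {"gripper": 255,"offset": [0.018,0,0],"angular": [0,0,0]},
  {"gripper": 255,"offset": [0.026,0,0],"angular": [0,0,0]},
  {"gripper": 255,"offset": [0.032,0,0],"angular": [0,0,0]},
  {"gripper": 255,"offset": [0.032,0,0],"angular": [0,0,0]},
])

```text
t: 7.85
eef_pos: [0.553, 0.2233, 0.1234]
tool_rot: [0.001, 0.825, 0.565, 0.001]
contact_force: [-0.9, -2.8, 6.7]
gripper_width: 0.236
grasp_force: 99.6
```

```bash
python3 go.py; python3 -c "
from h import *
t=optics.read_camera('top');s=optics.read_camera('scene');cv2.imwrite('pics/t4.png',t);cv2.imwrite('pics/s4.png',s)
a=cv2.resize(t[170:270,130:230],None,fx=4,fy=4,interpolation=cv2.INTER_CUBIC);b=cv2.resize(s[190:290,400:500],None,fx=4,fy=4,interpolation=cv2.INTER_CUBIC)
cv2.imwrite('pics/t4c.png',np.hstack([a,b]))"
```

```text
t 7.85 p [0.553  0.2233 0.1234] yaw 68.78 tiltz [ 0.0023 -0.0002] q [-0.16  0.61 -0.44  1.86  0.37  0.75 -1.17] F [-0.95 -2.76  6.67]
```

View pics/t4c.png

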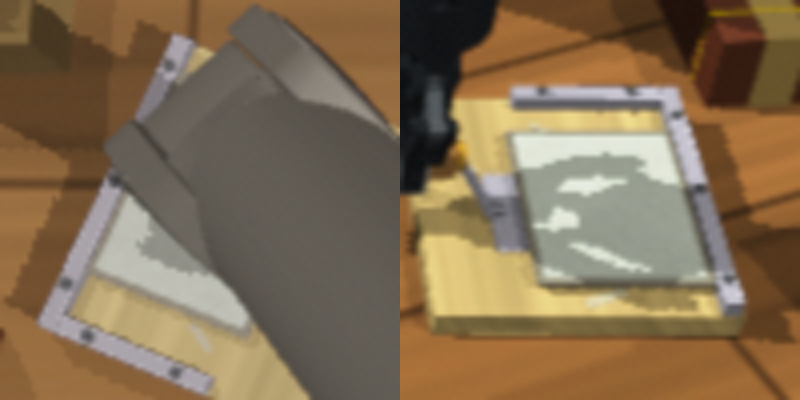

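The panel is now against the stop, with about 18 mm of the blade's rear still showing at scene crop (510,215), as computed. I push in 5 mm more, then lift slowly with a slight back-off from the stop.

Emit:
drive_tool([
  {"gripper": 255,"offset": [0.003,0,0],"angular": [0,0,0]},
  {"gripper": 255,"offset": [0.006,0,0],"angular": [0,0,0]},
  {"gripper": 255,"offset": [0.006,0,0],"angular": [0,0,0]},
  {"gripper": 255,"offset": [0.004,0,-0.002],"angular": [0,0,0]},
  {"gripper": 255,"offset": [0.003,0,-0.004],"angular": [0,0,0]},
], grip_force=120)

```text
t: 8.45
eef_pos: [0.5529, 0.2257, 0.1263]
tool_rot: [0.0, 0.825, 0.565, 0.0]
contact_force: [-0.1, -0.3, -2.3]
gripper_width: 0.235
grasp_force: 117.5
```

Emit:
drive_tool([
  {"gripper": 255,"offset": [0,0,-0.004],"angular": [0,0,0]},
  {"gripper": 255,"offset": [0,0,-0.008],"angular": [0,0,0]},
  {"gripper": 255,"offset": [0,0,-0.012],"angular": [0,0,0]},
  {"gripper": 255,"offset": [0,0,-0.018],"angular": [0,0,0]},
  {"gripper": 255,"offset": [0,0,-0.018],"angular": [0,0,0]},
])

```text
t: 8.95
eef_pos: [0.554, 0.2257, 0.146]
tool_rot: [0.001, 0.825, 0.565, 0.002]
contact_force: [0.1, -0.5, -2.0]
gripper_width: 0.232
grasp_force: 117.5
```

```bash
python3 go.py; python3 -c "
from h import *
t=optics.read_camera('top');s=optics.read_camera('scene')
b=cv2.resize(s[160:310,360:510],None,fx=4,fy=4,interpolation=cv2.INTER_CUBIC)
cv2.imwrite('pics/s5.png',b)"
```

```text
t 8.95 p [0.554  0.2257 0.146 ] yaw 68.76 tiltz [0.0031 0.0009] q [-0.15  0.58 -0.45  1.85  0.35  0.79 -1.16] F [ 0.08 -0.49 -1.97]
```

View pics/s5.png

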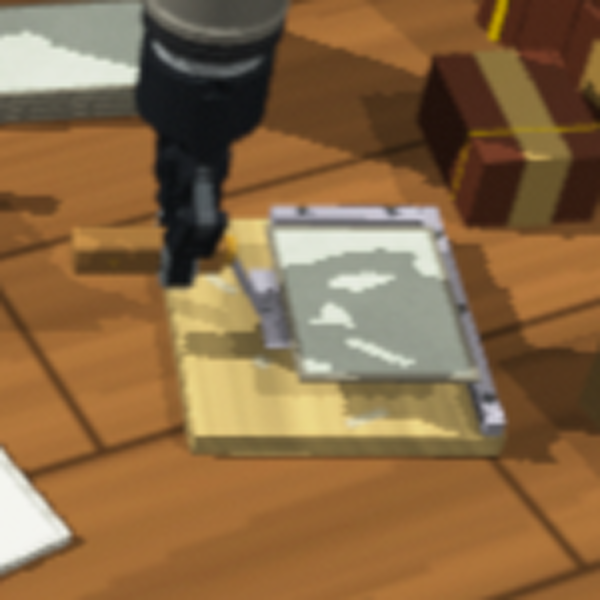

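The panel is lifted clear and looks level, with the blade centred under it (scene crop corners (270,227), (433,225), (480,378), (300,380)). Next I raise it further and compute the panel's offset on the spatula and a smooth transfer.

Emit:
drive_tool([
  {"gripper": 255,"offset": [0,0,-0.008],"angular": [0,0,0]},
  {"gripper": 255,"offset": [0,0,-0.028],"angular": [0,0,0]},
  {"gripper": 255,"offset": [0,0,-0.055],"angular": [0,0,0]},
  {"gripper": 255,"offset": [0,0,-0.08],"angular": [0,0,0]},
  {"gripper": 255,"offset": [0,0,-0.1],"angular": [0,0,0]},
])

```text
t: 9.55
eef_pos: [0.5535, 0.2256, 0.2469]
tool_rot: [0.0, 0.825, 0.565, 0.001]
contact_force: [0.1, 0.0, -1.8]
gripper_width: 0.238
grasp_force: 117.6
```

Emit:
drive_tool([
  {"gripper": 255,"offset": [0,0,-0.008],"angular": [0,0,0]},
  {"gripper": 255,"offset": [0,0,-0.008],"angular": [0,0,0]},
  {"gripper": 255,"offset": [0,0,-0.008],"angular": [0,0,0]},
])

```text
t: 9.85
eef_pos: [0.5529, 0.225, 0.252]
tool_rot: [0.0, 0.825, 0.565, -0.0]
contact_force: [-0.1, -0.8, -2.6]
gripper_width: 0.241
grasp_force: 117.6
```

```bash
cat > plan.py <<'E'
import sys; from go import *
# min-jerk rows: x y z yaw N
def plan(t,yaw,N):
    p=o["eef_pos"]; y0=np.degrees(np.arctan2(X[1],X[0])); s=np.arange(N+1)/N; s=10*s**3-15*s**4+6*s**5
    for k in range(0,N,5):
        b=p+s[k]*(t-p); yb=y0+s[k]*(yaw-y0); rb=R.from_euler("z",yb,degrees=True)*R.from_euler("x",180,degrees=True)
        print([(rb.inv().apply((s[j]-s[k])*(t-p)).round(3).tolist(),round(-(s[j]-s[k])*(yaw-y0)/45,3)) for j in range(k+1,min(k+6,N+1))])
E
python3 - <<'E'
import sys; sys.argv=["x"]
from fit import *
cr=[(480,378),(433,225),(270,227),(300,380)]
pix=[((u+.5)/4-.5+360,(v+.5)/4-.5+160) for u,v in cr]
r=fit("scene",pix,.0494,[(.055,-.07),(.055,.07),(-.055,.07),(-.055,-.07)],1.2); show("panel",r)
a=np.radians(68.76); d=r[0][:2]-[.554,.2257]; print("tool x,y(left)",d@[np.cos(a),np.sin(a)],d@[-np.sin(a),np.cos(a)])
from plan import *
plan(np.array([.5765,-.3944,.25]),96.6,30)
E
```

```text
panel xy [0.6034 0.3427] yaw deg 68.3 maxres mm 2.5
tool x,y(left) 0.12691023761294096 -0.0036658055439128716
t 9.85 p [0.5529 0.225  0.252 ] yaw 68.77 tiltz [ 0.0004 -0.0006] q [-0.11  0.45 -0.51  1.77  0.26  0.98 -1.08] F [-0.07 -0.77 -2.59]
[([-0.0, 0.0, 0.0], np.float64(-0.0)), ([-0.002, 0.001, 0.0], np.float64(-0.002)), ([-0.005, 0.002, 0.0], np.float64(-0.005)), ([-0.011, 0.005, 0.0], np.float64(-0.012)), ([-0.02, 0.009, 0.0], np.float64(-0.022))]
[([-0.013, 0.005, 0.0], np.float64(-0.014)), ([-0.029, 0.012, 0.0], np.float64(-0.032)), ([-0.049, 0.02, 0.0], np.float64(-0.053)), ([-0.073, 0.03, 0.0], np.float64(-0.079)), ([-0.1, 0.041, 0.0], np.float64(-0.108))]
[([-0.031, 0.01, 0.0], np.float64(-0.032)), ([-0.064, 0.02, 0.0], np.float64(-0.067)), ([-0.098, 0.031, 0.0], np.float64(-0.103)), ([-0.135, 0.043, 0.0], np.float64(-0.141)), ([-0.171, 0.054, 0.001], np.float64(-0.179))]
[([-0.038, 0.006, 0.0], np.float64(-0.039)), ([-0.076, 0.013, 0.0], np.float64(-0.076)), ([-0.112, 0.019, 0.0], np.float64(-0.113)), ([-0.146, 0.024, 0.0], np.float64(-0.147)), ([-0.177, 0.03, 0.001], np.float64(-0.179))]
[([-0.029, 0.001, 0.0], np.float64(-0.029)), ([-0.055, 0.001, 0.0], np.float64(-0.054)), ([-0.076, 0.002, 0.0], np.float64(-0.076)), ([-0.094, 0.002, 0.0], np.float64(-0.094)), ([-0.108, 0.003, 0.0], np.float64(-0.108))]
[([-0.01, -0.001, 0.0], np.float64(-0.01)), ([-0.017, -0.001, 0.0], np.float64(-0.017)), ([-0.02, -0.001, 0.0], np.float64(-0.02)), ([-0.022, -0.001, 0.0], np.float64(-0.022)), ([-0.022, -0.001, 0.0], np.float64(-0.022))]
```

Emit:
drive_tool([
  {"gripper": 255,"offset": [-0.002,0.001,0],"angular": [0,0,-0.002]},
  {"gripper": 255,"offset": [-0.005,0.002,0],"angular": [0,0,-0.005]},
  {"gripper": 255,"offset": [-0.011,0.005,0],"angular": [0,0,-0.012]},
  {"gripper": 255,"offset": [-0.02,0.009,0],"angular": [0,0,-0.022]},
])

```text
t: 10.25
eef_pos: [0.5544, 0.2032, 0.2525]
tool_rot: [0.0, 0.82, 0.572, 0.0]
contact_force: [1.0, 0.4, -2.7]
gripper_width: 0.236
grasp_force: 117.6
```

Emit:
drive_tool([
  {"gripper": 255,"offset": [-0.013,0.005,0],"angular": [0,0,-0.014]},
  {"gripper": 255,"offset": [-0.029,0.012,0],"angular": [0,0,-0.032]},
  {"gripper": 255,"offset": [-0.049,0.02,0],"angular": [0,0,-0.053]},
  {"gripper": 255,"offset": [-0.073,0.03,0],"angular": [0,0,-0.079]},
  {"gripper": 255,"offset": [-0.1,0.041,0],"angular": [0,0,-0.108]},
])

```text
t: 10.75
eef_pos: [0.5583, 0.0941, 0.2529]
tool_rot: [0.0, 0.795, 0.607, 0.001]
contact_force: [1.0, -0.7, -3.0]
gripper_width: 0.241
grasp_force: 117.6
```

Emit:
drive_tool([
  {"gripper": 255,"offset": [-0.031,0.01,0],"angular": [0,0,-0.032]},
  {"gripper": 255,"offset": [-0.064,0.02,0],"angular": [0,0,-0.067]},
  {"gripper": 255,"offset": [-0.098,0.031,0],"angular": [0,0,-0.103]},
  {"gripper": 255,"offset": [-0.135,0.043,0],"angular": [0,0,-0.141]},
  {"gripper": 255,"offset": [-0.171,0.054,0],"angular": [0,0,-0.179]},
])

```text
t: 11.25
eef_pos: [0.5648, -0.0864, 0.253]
tool_rot: [0.001, 0.751, 0.661, 0.001]
contact_force: [1.4, -0.2, -2.4]
gripper_width: 0.238
grasp_force: 117.6
```

Emit:
drive_tool([
  {"gripper": 255,"offset": [-0.038,0.006,0],"angular": [0,0,-0.039]},
  {"gripper": 255,"offset": [-0.076,0.013,0],"angular": [0,0,-0.076]},
  {"gripper": 255,"offset": [-0.112,0.019,0],"angular": [0,0,-0.113]},
  {"gripper": 255,"offset": [-0.146,0.024,0],"angular": [0,0,-0.147]},
  {"gripper": 255,"offset": [-0.177,0.03,0],"angular": [0,0,-0.179]},
])

```text
t: 11.75
eef_pos: [0.5713, -0.2663, 0.2528]
tool_rot: [0.001, 0.703, 0.711, 0.0]
contact_force: [0.4, -0.4, -3.4]
gripper_width: 0.237
grasp_force: 117.6
```

Emit:
drive_tool([
  {"gripper": 255,"offset": [-0.029,0.001,0],"angular": [0,0,-0.029]},
  {"gripper": 255,"offset": [-0.055,0.001,0],"angular": [0,0,-0.054]},
  {"gripper": 255,"offset": [-0.076,0.002,0],"angular": [0,0,-0.076]},
  {"gripper": 255,"offset": [-0.094,0.002,0],"angular": [0,0,-0.094]},
  {"gripper": 255,"offset": [-0.108,0.003,0],"angular": [0,0,-0.108]},
])

```text
t: 12.25
eef_pos: [0.5755, -0.3736, 0.2526]
tool_rot: [0.001, 0.672, 0.74, 0.0]
contact_force: [0.1, -0.4, -0.9]
gripper_width: 0.235
grasp_force: 117.7
```

Emit:
drive_tool([
  {"gripper": 255,"offset": [-0.01,-0.001,0],"angular": [0,0,-0.01]},
  {"gripper": 255,"offset": [-0.017,-0.001,0],"angular": [0,0,-0.017]},
  {"gripper": 255,"offset": [-0.02,-0.001,0],"angular": [0,0,-0.02]},
  {"gripper": 255,"offset": [-0.022,-0.001,0],"angular": [0,0,-0.022]},
  {"gripper": 255,"offset": [-0.022,-0.001,0],"angular": [0,0,-0.022]},
])

```text
t: 12.75
eef_pos: [0.578, -0.3925, 0.2529]
tool_rot: [0.001, 0.665, 0.747, 0.001]
contact_force: [0.5, -0.3, -2.4]
gripper_width: 0.238
grasp_force: 117.6
```

```bash
python3 go.py .5768 -.3969 .22 96.6; python3 -c "
from h import *
t=optics.read_camera('top');s=optics.read_camera('scene')
cv2.imwrite('pics/t6.png',np.hstack([cv2.resize(t[180:290,380:490],(400,400),interpolation=cv2.INTER_CUBIC),cv2.resize(s[200:340,130:270],(400,400),interpolation=cv2.INTER_CUBIC)]))"
```

```text
t 12.75 p [ 0.578  -0.3925  0.2529] yaw 96.63 tiltz [0.0017 0.0003] q [ 0.8   0.6  -0.43  1.52  0.27  1.09  0.42] F [ 0.49 -0.28 -2.37]
offset [-0.0042, -0.0018, 0.0329] angular [0.0022, -0.0002, 0.0006] rows 0.7
```

View pics/t6.png

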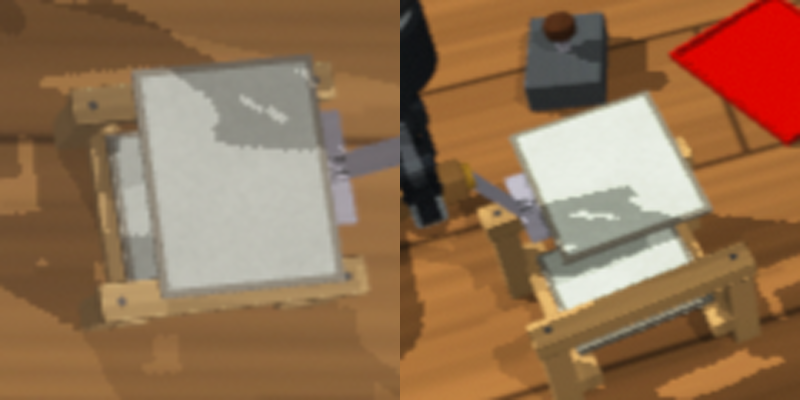

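All ten views are now used. The panel is over the rack, level on the blade, with corners at left crop (135,72), (310,58), (342,278) and (165,295). I fit its pose against the rack.

```bash
python3 - <<'E'
from fit import *
k=400/110
pix=[((u+.5)/k-.5+380,(v+.5)/k-.5+180) for u,v in[(165,295),(135,72),(310,58),(342,278)]]
L=[(.055,.07),(.055,-.07),(-.055,-.07),(-.055,.07)]
r=fit("top",pix,.1563,L,1.69); show("panel",r)
a=np.radians(96.6); d=np.array([.5625,-.2737])-r[0][:2]
print("move along tool x, tool y:",d@[np.cos(a),np.sin(a)],d@[np.sin(a),-np.cos(a)])
b=r[0][:2]-[.578,-.3925]; print("panel in tool",b@[np.cos(a),np.sin(a)],b@[np.sin(a),-np.cos(a)])
E
```

```text
panel xy [ 0.5605 -0.2667] yaw deg 95.9 maxres mm 2.8
move along tool x, tool y: -0.007171659260208598 0.0011885964978060439
panel in tool 0.12696586964617515 -0.0029313408860596074
```

Emit:
drive_tool([
  {"gripper": 255,"offset": [-0.002,0,0.005],"angular": [0,0,0]},
  {"gripper": 255,"offset": [-0.006,0.001,0.017],"angular": [0,0,0]},
  {"gripper": 255,"offset": [-0.006,0.001,0.032],"angular": [0,0,0]},
  {"gripper": 255,"offset": [-0.006,0.001,0.043],"angular": [0,0,0]},
  {"gripper": 255,"offset": [-0.006,0.001,0.05],"angular": [0,0,0]},
])

```text
t: 13.35
eef_pos: [0.5787, -0.3984, 0.2004]
tool_rot: [-0.001, 0.665, 0.747, 0.0]
contact_force: [-0.8, 0.5, -3.1]
gripper_width: 0.235
grasp_force: 117.7
```

Emit:
drive_tool([
  {"gripper": 255,"offset": [0,0,0.003],"angular": [0,0,0]},
  {"gripper": 255,"offset": [0,0,0.005],"angular": [0,0,0]},
  {"gripper": 255,"offset": [0,0,0.0065],"angular": [0,0,0]},
  {"gripper": 255,"offset": [0,0,0.008],"angular": [0,0,0]},
  {"gripper": 255,"offset": [0,0,0.0095],"angular": [0,0,0]},
])

```text
t: 13.85
eef_pos: [0.5798, -0.399, 0.1938]
tool_rot: [0.001, 0.665, 0.746, 0.001]
contact_force: [0.1, 0.7, -1.7]
gripper_width: 0.237
grasp_force: 117.7
```

Emit:
drive_tool([
  {"gripper": 255,"offset": [0,0,0.0015],"angular": [0,0,0]},
  {"gripper": 255,"offset": [0,0,0.003],"angular": [0,0,0]},
  {"gripper": 255,"offset": [0,0,0.0055],"angular": [0,0,0]},
  {"gripper": 255,"offset": [0,0,0.0085],"angular": [0,0,0]},
  {"gripper": 255,"offset": [0,0,0.012],"angular": [0,0,0]},
])

```text
t: 14.35
eef_pos: [0.5796, -0.3989, 0.1811]
tool_rot: [0.001, 0.665, 0.747, 0.001]
contact_force: [-0.4, 0.1, -1.7]
gripper_width: 0.241
grasp_force: 117.7
```

```bash
python3 go.py; python3 - <<'E'
from h import *
t=optics.read_camera("top"); cv2.imwrite("pics/t7.png",t)
g=cv2.cvtColor(t,cv2.COLOR_BGR2HSV); m=((g[...,1]<40)&(g[...,2]>110)).astype(np.uint8)
r=np.zeros_like(m); r[185:285,395:490]=m[185:285,395:490]
c=max(cv2.findContours(r,0,2)[0],key=cv2.contourArea); b=cv2.minAreaRect(c); print(b)
w=ray("top",cv2.boxPoints(b),.097)[:,:2]; print("centre",w.mean(0).round(4),"sides",np.linalg.norm(np.diff(w,axis=0),axis=1).round(4),"yaws",np.degrees(np.arctan2(*np.diff(w,axis=0)[:2,::-1].T)).round(1))
print("dispenser",ray("top",[(527,185),(545,203),(600,165),(552,275)],.06).round(3).tolist())
E
```

```text
t 14.35 p [ 0.5796 -0.3989  0.1811] yaw 96.58 tiltz [0.0016 0.0001] q [ 0.79  0.68 -0.41  1.56  0.31  0.97  0.4 ] F [-0.41  0.09 -1.68]
((447.9781188964844, 231.25193786621094), (57.394657135009766, 70.1685562133789), 84.95755004882812)
centre [ 0.564 -0.29 ] sides [0.1643 0.1346 0.1612] yaws [ -84.3 -177.6]
dispenser [[0.686, -0.496, 0.06], [0.642, -0.537, 0.06], [0.738, -0.678, 0.06], [0.468, -0.542, 0.06]]
```

The wrist force dropped by the panel's weight, so it is on the rails and the blade is 12 mm below it. Now I draw the spatula out.

Emit:
drive_tool([
  {"gripper": 255,"offset": [-0.006,0,0],"angular": [0,0,0]},
  {"gripper": 255,"offset": [-0.018,0,0],"angular": [0,0,0]},
  {"gripper": 255,"offset": [-0.034,0,0],"angular": [0,0,0]},
  {"gripper": 255,"offset": [-0.052,0,0],"angular": [0,0,0]},
  {"gripper": 255,"offset": [-0.07,0,0],"angular": [0,0,0]},
])

```text
t: 14.9
eef_pos: [0.5874, -0.4706, 0.1816]
tool_rot: [0.001, 0.666, 0.746, 0.0]
contact_force: [0.0, -0.1, -1.1]
gripper_width: 0.235
grasp_force: 117.7
```

Emit:
drive_tool([
  {"gripper": 255,"offset": [-0.018,0,0],"angular": [0,0,0]},
  {"gripper": 255,"offset": [-0.032,0,0],"angular": [0,0,0]},
  {"gripper": 255,"offset": [-0.04,0,0],"angular": [0,0,0]},
  {"gripper": 255,"offset": [-0.04,0,0],"angular": [0,0,0]},
  {"gripper": 255,"offset": [-0.04,0,0],"angular": [0,0,0]},
])

```text
t: 15.4
eef_pos: [0.5922, -0.5078, 0.1812]
tool_rot: [0.0, 0.665, 0.747, 0.001]
contact_force: [-0.1, 0.3, -2.0]
gripper_width: 0.236
grasp_force: 117.7
```

```bash
python3 go.py; python3 - <<'E'
from h import *
t=optics.read_camera("top"); cv2.imwrite("pics/t8.png",t)
g=cv2.cvtColor(t,cv2.COLOR_BGR2HSV); m=((g[...,1]<40)&(g[...,2]>110)).astype(np.uint8)
r=np.zeros_like(m); r[185:285,395:490]=m[185:285,395:490]; r=cv2.morphologyEx(r,cv2.MORPH_OPEN,np.ones((5,5),np.uint8))
for c in cv2.findContours(r,0,2)[0]:
    if cv2.contourArea(c)<300: continue
    b=cv2.minAreaRect(c)
    w=ray("top",cv2.boxPoints(b),.097)[:,:2]; print(b,"centre",w.mean(0).round(4),"sides",np.linalg.norm(np.diff(w,axis=0),axis=1).round(4),"yaws",np.degrees(np.arctan2(*np.diff(w,axis=0)[:2,::-1].T)).round(1))
E
```

```text
t 15.4 p [ 0.5922 -0.5078  0.1812] yaw 96.58 tiltz [0.0016 0.0008] q [ 0.86  0.79 -0.39  1.33  0.31  1.08  0.54] F [-0.1   0.26 -1.96]
((451.5738220214844, 230.81150817871094), (57.309120178222656, 77.4080581665039), 84.80557250976562) centre [ 0.5651 -0.2984] sides [0.1813 0.1344 0.1779] yaws [ -84.1 -177.6]
```

```bash
cat > prof.py <<'E'
from h import *
def prof(t):
    S=cv2.cvtColor(t,cv2.COLOR_BGR2HSV)[...,1].astype(np.float32)
    a=np.radians(-83.4); ex=np.array([np.cos(a),np.sin(a),0]); ey=np.array([-ex[1],ex[0],0]); c=np.array([.5625,-.2737,.097])
    g=np.arange(-.1,.1001,.001)
    def edges(P):
        p=proj("top",P).astype(np.float32); s=cv2.remap(S,p[:,0],p[:,1],cv2.INTER_LINEAR).ravel()
        i=np.where(s<60)[0]; i=i[np.abs(g[i])<.085]; return g[i[0]].round(3),g[i[-1]].round(3)
    for y in(-.064,-.058,.058,.064): print("along x at y",y,edges(c+np.outer(g,ex)+y*ey))
    for x in(-.03,-.0,.03): print("across at x",x,edges(c+np.outer(g,ey)+x*ex))
E
python3 - <<'E'
from prof import *
prof(cv2.imread("pics/t8.png"))
E
python3 go.py .58 -.45 .22 96.6
```

```text
along x at y -0.064 (np.float64(-0.074), np.float64(0.069))
along x at y -0.058 (np.float64(-0.055), np.float64(0.052))
along x at y 0.058 (np.float64(-0.054), np.float64(0.053))
along x at y 0.064 (np.float64(-0.054), np.float64(0.069))
across at x -0.03 (np.float64(-0.068), np.float64(0.069))
across at x -0.0 (np.float64(-0.069), np.float64(0.069))
across at x 0.03 (np.float64(-0.068), np.float64(0.068))
t 15.45 p [ 0.5924 -0.5073  0.1813] yaw 96.63 tiltz [0.0017 0.001 ] q [ 0.86  0.79 -0.39  1.33  0.31  1.08  0.54] F [ 1.17  0.52 -2.62]
offset [0.0583, -0.0057, -0.0386] angular [0.0022, -0.001, 0.0006] rows 1.4
```

The panel is centred within about 1 mm and square. Now I lift the spatula straight up and plan the return to the tray.

Emit:
drive_tool([
  {"gripper": 255,"offset": [0,0,-0.01],"angular": [0,0,0]},
  {"gripper": 255,"offset": [0,0,-0.035],"angular": [0,0,0]},
  {"gripper": 255,"offset": [0,0,-0.065],"angular": [0,0,0]},
  {"gripper": 255,"offset": [0,0,-0.09],"angular": [0,0,0]},
  {"gripper": 255,"offset": [0,0,-0.09],"angular": [0,0,0]},
])

```text
t: 15.95
eef_pos: [0.5941, -0.5084, 0.2778]
tool_rot: [0.005, 0.665, 0.747, 0.001]
contact_force: [0.7, 0.1, -1.2]
gripper_width: 0.239
grasp_force: 117.9
```

```bash
python3 -c "
from plan import *
plan(np.array([.4835,.0134,.24]),6,30)" | sed 's/np.float64//g'
```

```text
t 15.95 p [ 0.5941 -0.5084  0.2778] yaw 96.61 tiltz [ 0.009  -0.0048] q [ 0.86  0.71 -0.41  1.26  0.28  1.22  0.56] F [ 0.67  0.08 -1.22]
[([0.0, -0.0, 0.0], (0.001)), ([0.001, -0.0, 0.0], (0.005)), ([0.005, -0.0, 0.0], (0.017)), ([0.01, -0.001, 0.001], (0.039)), ([0.019, -0.002, 0.001], (0.071))]
[([0.012, -0.002, 0.001], (0.045)), ([0.027, -0.004, 0.002], (0.103)), ([0.046, -0.007, 0.003], (0.174)), ([0.067, -0.01, 0.005], (0.257)), ([0.092, -0.014, 0.007], (0.351))]
[([0.025, -0.011, 0.002], (0.104)), ([0.052, -0.024, 0.004], (0.217)), ([0.081, -0.037, 0.006], (0.335)), ([0.111, -0.05, 0.009], (0.459)), ([0.141, -0.064, 0.011], (0.584))]
[([0.021, -0.026, 0.002], (0.125)), ([0.042, -0.051, 0.005], (0.249)), ([0.062, -0.075, 0.007], (0.368)), ([0.081, -0.098, 0.009], (0.48)), ([0.098, -0.12, 0.011], (0.584))]
[([0.006, -0.024, 0.002], (0.094)), ([0.011, -0.046, 0.003], (0.177)), ([0.015, -0.064, 0.005], (0.248)), ([0.018, -0.079, 0.006], (0.306)), ([0.021, -0.091, 0.007], (0.351))]
[([-0.0, -0.009, 0.001], (0.033)), ([-0.001, -0.014, 0.001], (0.054)), ([-0.001, -0.017, 0.001], (0.066)), ([-0.001, -0.019, 0.001], (0.071)), ([-0.001, -0.019, 0.001], (0.071))]
```

Emit:
drive_tool([
  {"gripper": 255,"offset": [0.001,0,0],"angular": [0,0,0.005]},
  {"gripper": 255,"offset": [0.005,0,0],"angular": [0,0,0.017]},
  {"gripper": 255,"offset": [0.01,-0.001,0.001],"angular": [0,0,0.039]},
  {"gripper": 255,"offset": [0.019,-0.002,0.001],"angular": [0,0,0.071]},
])

```text
t: 16.35
eef_pos: [0.5871, -0.4891, 0.2685]
tool_rot: [-0.001, 0.687, 0.727, 0.0]
contact_force: [-0.3, -0.8, -2.6]
gripper_width: 0.239
grasp_force: 117.8
```

Emit:
drive_tool([
  {"gripper": 255,"offset": [0.012,-0.002,0.001],"angular": [0,0,0.045]},
  {"gripper": 255,"offset": [0.027,-0.004,0.002],"angular": [0,0,0.103]},
  {"gripper": 255,"offset": [0.046,-0.007,0.003],"angular": [0,0,0.174]},
  {"gripper": 255,"offset": [0.067,-0.01,0.005],"angular": [0,0,0.257]},
  {"gripper": 255,"offset": [0.092,-0.014,0.007],"angular": [0,0,0.351]},
])

```text
t: 16.85
eef_pos: [0.5676, -0.3976, 0.262]
tool_rot: [-0.0, 0.781, 0.625, 0.0]
contact_force: [0.9, 0.8, -0.9]
gripper_width: 0.239
grasp_force: 117.8
```

Emit:
drive_tool([
  {"gripper": 255,"offset": [0.025,-0.011,0.002],"angular": [0,0,0.104]},
  {"gripper": 255,"offset": [0.052,-0.024,0.004],"angular": [0,0,0.217]},
  {"gripper": 255,"offset": [0.081,-0.037,0.006],"angular": [0,0,0.335]},
  {"gripper": 255,"offset": [0.111,-0.05,0.009],"angular": [0,0,0.459]},
  {"gripper": 255,"offset": [0.141,-0.064,0.011],"angular": [0,0,0.584]},
])

```text
t: 17.35
eef_pos: [0.5351, -0.2451, 0.2512]
tool_rot: [-0.001, 0.902, 0.431, 0.0]
contact_force: [0.6, -0.3, -1.7]
gripper_width: 0.242
grasp_force: 117.8
```

Emit:
drive_tool([
  {"gripper": 255,"offset": [0.021,-0.026,0.002],"angular": [0,0,0.125]},
  {"gripper": 255,"offset": [0.042,-0.051,0.005],"angular": [0,0,0.249]},
  {"gripper": 255,"offset": [0.062,-0.075,0.007],"angular": [0,0,0.368]},
  {"gripper": 255,"offset": [0.081,-0.098,0.009],"angular": [0,0,0.48]},
  {"gripper": 255,"offset": [0.098,-0.12,0.011],"angular": [0,0,0.584]},
])

```text
t: 17.85
eef_pos: [0.5026, -0.0936, 0.2405]
tool_rot: [-0.0, 0.977, 0.215, -0.0]
contact_force: [0.7, 0.1, -0.7]
gripper_width: 0.235
grasp_force: 117.8
```

Emit:
drive_tool([
  {"gripper": 255,"offset": [0.006,-0.024,0.002],"angular": [0,0,0.094]},
  {"gripper": 255,"offset": [0.011,-0.046,0.003],"angular": [0,0,0.177]},
  {"gripper": 255,"offset": [0.015,-0.064,0.005],"angular": [0,0,0.248]},
  {"gripper": 255,"offset": [0.018,-0.079,0.006],"angular": [0,0,0.306]},
  {"gripper": 255,"offset": [0.021,-0.091,0.007],"angular": [0,0,0.351]},
])

```text
t: 18.35
eef_pos: [0.483, -0.0028, 0.2334]
tool_rot: [-0.0, 0.997, 0.08, -0.0]
contact_force: [0.0, -0.5, -1.1]
gripper_width: 0.234
grasp_force: 117.8
```

Emit:
drive_tool([
  {"gripper": 255,"offset": [0,-0.009,0.001],"angular": [0,0,0.033]},
  {"gripper": 255,"offset": [-0.001,-0.014,0.001],"angular": [0,0,0.054]},
  {"gripper": 255,"offset": [-0.001,-0.017,0.001],"angular": [0,0,0.066]},
  {"gripper": 255,"offset": [-0.001,-0.019,0.001],"angular": [0,0,0.071]},
  {"gripper": 255,"offset": [-0.001,-0.019,0.001],"angular": [0,0,0.071]},
])

```text
t: 18.85
eef_pos: [0.4803, 0.0143, 0.2332]
tool_rot: [-0.0, 0.999, 0.053, 0.001]
contact_force: [0.6, 0.2, -1.6]
gripper_width: 0.235
grasp_force: 117.7
```

```bash
python3 go.py .4835 .0134 .12 6; python3 - <<'E'
from h import *
t=optics.read_camera("top"); cv2.imwrite("pics/t9.png",t)
E
```

```text
t 18.85 p [0.4803 0.0143 0.2332] yaw 6.03 tiltz [0.0014 0.0001] q [ 0.09  0.26 -0.29  2.06  0.1   0.83 -1.72] F [ 0.59  0.18 -1.64]
offset [0.0029, 0.0012, 0.1132] angular [0.0001, -0.0018, 0.0006] rows 2.3
```

Emit:
drive_tool([
  {"gripper": 255,"offset": [0.003,0.001,0.03],"angular": [0,0,0]},
  {"gripper": 255,"offset": [0.003,0.001,0.07],"angular": [0,0,0]},
  {"gripper": 255,"offset": [0.003,0.001,0.1],"angular": [0,0,0]},
  {"gripper": 255,"offset": [0.003,0.001,0.115],"angular": [0,0,0]},
  {"gripper": 255,"offset": [0.003,0.001,0.12],"angular": [0,0,0]},
])

```text
t: 19.4
eef_pos: [0.4828, 0.0132, 0.1116]
tool_rot: [0.0, 0.999, 0.052, -0.001]
contact_force: [-0.4, -0.1, -1.6]
gripper_width: 0.236
grasp_force: 117.8
```

Emit:
drive_tool([
  {"gripper": 255,"offset": [0,0,0.001],"angular": [0,0,0]},
  {"gripper": 255,"offset": [0,0,0.002],"angular": [0,0,0]},
  {"gripper": 255,"offset": [0,0,0.003],"angular": [0,0,0]},
  {"gripper": 255,"offset": [0,0,0.004],"angular": [0,0,0]},
  {"gripper": 255,"offset": [0,0,0.004],"angular": [0,0,0]},
])

```text
t: 19.9
eef_pos: [0.4839, 0.0137, 0.1097]
tool_rot: [0.0, 0.999, 0.053, 0.001]
contact_force: [-0.6, 0.2, -2.2]
gripper_width: 0.239
grasp_force: 117.8
```

Emit:
drive_tool([
  {"gripper": 255,"offset": [0,0,0.001],"angular": [0,0,0]},
  {"gripper": 255,"offset": [0,0,0.001],"angular": [0,0,0]},
  {"gripper": 255,"offset": [0,0,0.001],"angular": [0,0,0]},
])

```text
t: 20.2
eef_pos: [0.4839, 0.0138, 0.1085]
tool_rot: [0.0, 0.999, 0.053, 0.001]
contact_force: [-1.8, -0.8, 1.0]
gripper_width: 0.232
grasp_force: 118.1
```

Emit:
drive_tool([
  {"gripper": 120,"offset": [0,0,0],"angular": [0,0,0]},
  {"gripper": 60,"offset": [0,0,0],"angular": [0,0,0]},
  {"gripper": 0,"offset": [0,0,0],"angular": [0,0,0]},
  {"gripper": 0,"offset": [0,0,0],"angular": [0,0,0]},
  {"gripper": 0,"offset": [0,0,0],"angular": [0,0,0]},
])

```text
t: 20.7
eef_pos: [0.4837, 0.0138, 0.1083]
tool_rot: [-0.0, 0.999, 0.053, 0.001]
contact_force: [0.6, -0.1, 0.0]
gripper_width: 1.003
grasp_force: 0.0
```

Emit:
drive_tool([
  {"gripper": 0,"offset": [0,0,-0.02],"angular": [0,0,0]},
  {"gripper": 0,"offset": [0,0,-0.06],"angular": [0,0,0]},
  {"gripper": 0,"offset": [0,0,-0.1],"angular": [0,0,0]},
  {"gripper": 0,"offset": [0,0,-0.14],"angular": [0,0,0]},
  {"gripper": 0,"offset": [0,0,-0.14],"angular": [0,0,0]},
])

```text
t: 21.2
eef_pos: [0.4862, 0.0142, 0.2534]
tool_rot: [-0.0, 0.999, 0.053, 0.006]
contact_force: [0.2, 0.4, -0.6]
gripper_width: 1.004
grasp_force: 0.0
```

Emit:
drive_tool([
  {"gripper": 0,"offset": [-0.02,0.13,-0.04],"angular": [0,0,0]},
  {"gripper": 0,"offset": [-0.02,0.13,-0.04],"angular": [0,0,0]},
  {"gripper": 0,"offset": [-0.02,0.13,-0.04],"angular": [0,0,0]},
  {"gripper": 0,"offset": [-0.02,0.13,-0.04],"angular": [0,0,0]},
  {"gripper": 0,"offset": [-0.02,0.13,-0.04],"angular": [0,0,0]},
])

```text
t: 21.7
eef_pos: [0.4769, -0.1183, 0.2879]
tool_rot: [-0.0, 0.999, 0.052, 0.001]
contact_force: [-0.6, -0.2, -0.1]
gripper_width: 0.998
grasp_force: 0.0
```

```bash
python3 go.py; python3 - <<'E'
from prof import *
s=optics.read_camera("scene");t=optics.read_camera("top"); cv2.imwrite("pics/tend.png",t); prof(t)
# white tray vs darker purple blade
x0,y0=280,185; sub=t[y0:300,x0:350].astype(int); hsv=cv2.cvtColor(t,cv2.COLOR_BGR2HSV)[y0:300,x0:350]
g=cv2.imread("pics/top0.png")[y0:300,x0:350].astype(int)
print("mean colour blade/tray/now",g[30,30],g[20,12],sub[30,30],sub[20,12])
m=((sub[...,0]-sub[...,2]>8)&(hsv[...,2]>70)).astype(np.uint8)
for c in cv2.findContours(cv2.morphologyEx(m,cv2.MORPH_OPEN,np.ones((3,3),np.uint8)),0,2)[0]:
    if cv2.contourArea(c)<200: continue
    w=ray("top",cv2.boxPoints(cv2.minAreaRect(c))+[x0,y0],.0046)[:,:2]; d=w.mean(0)-[.5949,.0251]
    print("blade centre",w.mean(0).round(4),"off tray",d.round(4),"sides",np.linalg.norm(np.diff(w,axis=0),axis=1).round(4))
E
```

```text
t 21.7 p [ 0.4769 -0.1183  0.2879] yaw 5.91 tiltz [0.0014 0.0002] q [ 0.31  0.2  -0.22  1.99  0.05  0.95 -1.41] F [-0.6  -0.19 -0.09]
along x at y -0.064 (np.float64(-0.085), np.float64(0.052))
along x at y -0.058 (np.float64(-0.085), np.float64(0.052))
along x at y 0.058 (np.float64(-0.085), np.float64(0.053))
along x at y 0.064 (np.float64(-0.085), np.float64(0.069))
across at x -0.03 (np.float64(-0.085), np.float64(0.069))
across at x -0.0 (np.float64(-0.085), np.float64(0.069))
across at x 0.03 (np.float64(-0.085), np.float64(0.068))
mean colour blade/tray/now [130 124 131] [199 205 209] [172 165 172] [198 204 207]
```

```bash
python3 - <<'E'
from h import *
t=cv2.GaussianBlur(cv2.imread("pics/tend.png"),(3,3),0).astype(int)
x0,y0=284,192; s=t[y0:256,x0:340]
m=(((s[...,0]+s[...,2])/2-s[...,1]>2.5)&(s[...,0]>s[...,2]-8)).astype(np.uint8); m=cv2.morphologyEx(m,cv2.MORPH_OPEN,np.ones((3,3),np.uint8))
for c in cv2.findContours(m,0,2)[0]:
    if cv2.contourArea(c)<150: continue
    b=cv2.minAreaRect(c); w=ray("top",cv2.boxPoints(b)+[x0,y0],.0046)[:,:2]; d=w.mean(0)-[.5949,.0251]
    print("centre",w.mean(0).round(4),"off tray",d.round(4),"sides",np.linalg.norm(np.diff(w,axis=0),axis=1).round(4))
E
```

```text
centre [0.5892 0.0256] off tray [-0.0057  0.0005] sides [0.07   0.1255 0.0689]
```

The blade measures 70 x 125 mm, including a little of the neck, and sits within 6 mm of the tray's centre. The panel is centred on the rails and the arm is clear, so I hand in.

```bash
python3 -c "
from station import bot
print(bot.hand_in())"
```

```text
the job is handed in; nothing more can be done
None
```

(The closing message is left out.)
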